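Top up a drying stack of maple blanks

ROBOT

A 6-joint arm with a two-finger parallel gripper is mounted at the origin on a cart in front of the work surface, level with it; the furniture and walls round the work are solid. World frame = base frame: x ahead of the robot, y to its left, z up, the work surface at z = 0. Lengths are in mm, angles in rad, forces in N, time in s.
With the tool pointing down it reaches from about 275 to 850 mm from the base axis. Payload 5.2 kg.
Tool frame: the origin (TCP) lies between the finger pads; the fingertips stand 19 mm ahead of it and the grasp point (between the pads) is the TCP (arm.tips_ahead is the distance from the TCP to the fingertips, in mm); z points along the fingers, y is the line along which they close (so a half turn about z gives the same grasp; the last joint's range is limited). The gripper opens to 85 mm and grips with 20 to 120 N. Pads are 22 mm wide; open, the fingers measure 114 mm over their backs; the gripper's body (76 mm by 85 mm) begins 54 mm behind the grasp point. The pads swing forward as they close: fully open they stand 13 mm farther back than shut.
Start: joints at [-1.518, 0.259, 1.535, -0, 1.348, -0.203], TCP at [139.182, -532.103, 250.31] pointing down, gripper open.
Joint ranges: [-3.14, 3.14], [-0.91, 2.08], [0.19, 2.58], [-1.22, 4.36], [0.22, 2.71], [-3.12, 3.12]. Speed limits (rad/s): [2.57, 2.57, 3.14, 3.14, 3.14, 3.14].

INTERFACE

Orientations are given as a 3x3 rotation matrix whose columns are the frame's x, y, z axes.
In Python, from bench import arm, claw, planner, status, viewer, ticket gives the robot as it stands. Calls block until the motion is done:
- arm.movep(position, orientation): joint-space move of the TCP to a pose.
- arm.servo_line(position, orientation=None, rate=150): straight line of the TCP; orientation=None keeps the orientation; rate is the mean speed in mm/s.
- arm.move_j(angles): joint-space move.
- claw.gripper_to(opening, grip_force=None): finger opening in mm; grip_force is the grip in N (None keeps the last); returns when the fingers have stopped.
- arm.pause(seconds).
- planner.ik(position, orientation): joint angles nearest the present ones, or None.
- status.get_obs(): the state.
- viewer.read_camera(name): name is "side" or "top"; returns a dict with "pixels" (400x640x3 uint8, blue, green, red), "fx", "fy", "cx", "cy" (pixels), "k1" (the pictures are not rectified: a ray, as slopes to the right and down, at radius r is drawn at 1 + k1 r^2 times it, then the intrinsics apply), "T" (4x4, takes a point from camera to world coordinates). Camera axes: x right, y down, z forward; pixel columns grow to the right and rows downward; lengths in mm; the calibration is good to about 2 mm. A picture is of the moment at which its call begins. There is no depth.
A pose or a line that the arm cannot do raises arm.Unreachable and nothing moves.
- ticket.hand_in(): hands the job in; it is judged then, once.
The state is a dict: "time": time; "qpos": joint angles; "qd": joint speeds; "joint_torque": joint torques, N m; "position": TCP position; "tcp_rot": TCP orientation; "force": force on the tool from outside, world axes, zero at the start; "moment": the same for the moment, N m; "opening": finger opening in mm; "finger_force": force on a finger pad.
Only numpy, scipy, OpenCV 4.12 (cv2) and the standard library are available. Lean on these libraries where they do the work, as an engineer would, in place of code of your own. Each camera call takes 0.05 s, during which the arm holds its last target. There are 200 camera calls.

TASK

Top up the drying stack of maple blanks. First drop the short loose blank, which cannot span the two spacer sticks on top of the stack, into the wooden offcut crate. Then take the long loose blank squarely over the stack, lower it gently until you feel it rest on the spacer sticks, and only then let go; last, set the iron weight down on the middle of that blank in the same way, and leave the sanding block, the finger plane and the jar alone.

Things in the scene. Friction and masses are not known exactly. Their poses are not given: they have to be found in the camera images.
- pile: Drying stack of maple blanks in a dark tray (222 x 78 mm, rim 12 mm), firmly fixed. Origin at bench height under its centre, x along it, z up. Blanks 190 x 50 mm lie along x; on the very top two spacer sticks (12 mm wide, 50 mm long across, 8 mm thick) lie at x = +62 and -62 mm. Its height differs each time and no reading is given: the sticks' tops are 50 to 115 mm above the bench.
- crate: Open wooden offcut crate with slatted sides, fixed to the bench, 210 x 150 mm outside (x by y), 70 mm high, walls about 6 mm. Origin at the centre of its underside; x along its length, z up.
- long_mid (a point): Centre (half-way up) of the long loose maple blank, 190 x 50 x 20 mm, about 0.13 kg, lying flat on the bench: x along its length, y across its 50 mm width, z up. Both ends are alike. Grasp it across its width at the middle.
- short_mid (a point): Centre (half-way up) of the short loose maple blank, 110 x 50 x 20 mm, about 0.08 kg, lying flat on the bench: x along its length, y across its 50 mm width, z up.
- weight_grip (a point): Grip point of the iron weight, about 0.65 kg: a dark block 100 x 44 x 24 mm (x, y, z) with an upright lug on top, 60 mm long (x), 16 mm thick (y), which ends 60 mm above the underside. This point is on the weight's vertical centre line, in the lug, 42 mm above the underside. Pinch the lug across y.
- sanding_block: Cork sanding block, 46 x 90 x 27 mm, a bystander: leave it alone. Origin at the centre of its underside.
- finger_plane: Small brass finger plane, 29 x 60 x 31 mm, a bystander: leave it alone. Origin at the centre of its underside.
- jar: Small glass jar with a dark lid, 64 mm across, 76 mm high, a bystander: leave it alone. Origin at the centre of its underside.
There are look-alikes about, which are no part of the job. What is shaped like the part that bears short_mid but green is not meant.

How it is judged (in metres and radians):
On the way, in this order (a step that is already met when the one before it is completed fails the run):
1. the short blank lies in the crate, let go (x of short_mid in the frame of crate between -0.09 and 0.09 m and y of short_mid in the frame of crate between -0.062 and 0.062 m and z of short_mid in the frame of crate below 0.062 m and contact force between the fingers and short_blank below 0.1 N), for 0.2 s.
2. the long blank touches the stack while it is still held (contact force between the fingers and long_blank above 1 N and contact force between long_blank and pile above 0.3 N), for 0.05 s.
3. the long blank lies square on the spacer sticks, let go (x of long_mid in the frame of pile between -0.025 and 0.025 m and y of long_mid in the frame of pile between -0.015 and 0.015 m and angle between the x axis of long_blank and the x axis of pile, either way round below 0.14 rad and angle between long_blank's own z axis and vertical below 0.06 rad and contact force between long_blank and pile above 0.3 N and contact force between the fingers and long_blank below 0.1 N), for 0.2 s.
4. the weight touches the long blank while it is still held (contact force between the fingers and weight above 1 N and contact force between weight and long_blank above 0.3 N), for 0.05 s.
At the end, for the whole second after the job is handed in: Short blank in the crate, below its rim; long blank flat on the stack's spacer sticks, centred within 25 mm along and 15 mm across, turned under 0.14 rad; weight upright on that blank, within 30 mm along and 15 mm across of its middle; all at rest (x of short_mid in the frame of crate between -0.09 and 0.09 m and y of short_mid in the frame of crate between -0.062 and 0.062 m and z of short_mid in the frame of crate below 0.062 m and x of long_mid in the frame of pile between -0.025 and 0.025 m and y of long_mid in the frame of pile between -0.015 and 0.015 m and angle between the x axis of long_blank and the x axis of pile, either way round below 0.14 rad and angle between long_blank's own z axis and vertical below 0.06 rad and contact force between long_blank and pile above 0.3 N and x of weight_grip in the frame of long_blank between -0.03 and 0.03 m and y of weight_grip in the frame of long_blank between -0.015 and 0.015 m and angle between weight's own z axis and vertical below 0.08 rad and contact force between weight and long_blank above 2 N and linear speed of each of short_blank, long_blank, weight below 0.02 m/s); the robot touches nothing.
It fails at once if the long blank or the weight is driven down hard (over 150 N) (contact force between long_blank and pile above 150 N or contact force between weight and long_blank above 150 N).
It fails at once if a bystander is moved by more than 20 mm (distance of any of sanding_block, finger_plane, jar from where it was at the start of the episode above 0.02 m).
It also fails if it takes over 72 s, if anything falls off the work surface, if the arm or the gripper's body presses on something with over 40 N, if the wrist force passes 120 N, or if a joint passes its speed limit or range.

## Working session

There is one attempt and no reset: what is moved stays moved. The work goes in short steps, each a Python script; the robot and the scene stay as the last script left them, time stands still between calls to the robot, and variables do not carry over. Pictures are saved under pics/ and viewed, at most 10 in all, crops included, and the job is handed in when it is done.

```bash
mkdir -p pics
python3 - <<'E'
from bench import viewer,status
import cv2,numpy as np
for n in("side","top"):
    c=viewer.read_camera(n); cv2.imwrite(f"pics/{n}0.png",c["pixels"])
    print(n,c["fx"],c["fy"],c["cx"],c["cy"],c["k1"],np.round(c["T"],4).tolist())
o=status.get_obs();print(o["time"],o["force"],o["tcp_rot"])
E
```

```text
side 423.2943543211983 423.2943543211983 313.3034931111861 199.334760995805 0.013941473653223922 [[0.985, -0.1145, 0.1289, 459.7269], [-0.171, -0.5537, 0.8149, -919.3132], [-0.0219, -0.8248, -0.565, 709.1823], [0.0, 0.0, 0.0, 1.0]]
top 499.9428139280049 499.9428139280049 317.0179165597809 210.67638723829688 -0.07844739593387916 [[-0.0169, -0.9923, 0.1226, 446.7653], [-0.9996, 0.0198, 0.0225, -8.8787], [-0.0247, -0.1222, -0.9922, 1386.7867], [0.0, 0.0, 0.0, 1.0]]
0.1 [ 0.7786694   0.30445303 -0.15802998] [[ 9.67457980e-01  2.53031716e-01 -8.51432106e-05]
 [ 2.53031498e-01 -9.67456579e-01  1.68193685e-03]
 [ 3.43211008e-04 -1.64874714e-03 -9.99998582e-01]]
```

View pics/top0.png

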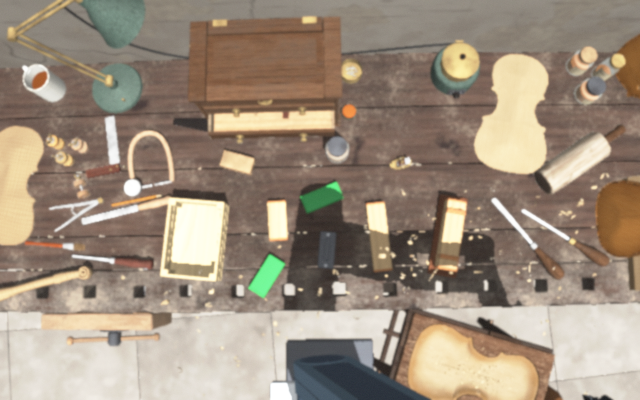

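View pics/side0.png

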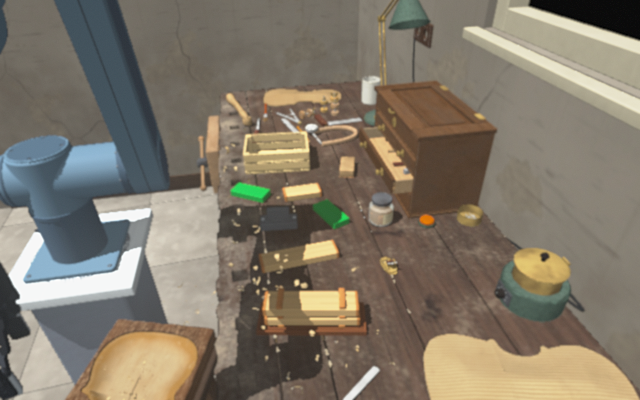

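Top view: the short-blank candidates are the natural maple piece at (277,220) and the green ones at (322,196) and (266,275). By colour I choose (277,220). The long blank is at (378,236), the weight at (327,250), the pile at (450,235) and the crate at (195,238). The bystanders are the cork block (237,161), the jar (337,150) and the plane (401,162). The side view agrees: short blank (302,191), weight (280,217), long blank (300,256), pile (313,310), crate (278,152).

```bash
cat > h.py <<'E'
import cv2,numpy as np
from bench import arm,claw,planner,status,viewer,ticket
def rays(c,px):
    p=(np.atleast_2d(px).astype(float)-[c["cx"],c["cy"]])/[c["fx"],c["fy"]]
    K=np.eye(3);u=cv2.undistortPoints(p.reshape(-1,1,2),K,np.array([c["k1"],0,0,0,0.]))[:,0]
    d=np.c_[u,np.ones(len(u))]@c["T"][:3,:3].T
    return c["T"][:3,3],d
def onplane(c,px,z):
    o,d=rays(c,px); return o+d*((z-o[2])/d[:,2])[:,None]
def tri(c1,p1,c2,p2):
    (o1,d1),(o2,d2)=rays(c1,p1),rays(c2,p2)
    A=np.c_[d1[0],-d2[0]];s=np.linalg.lstsq(A,o2-o1,rcond=None)[0]
    a,b=o1+s[0]*d1[0],o2+s[1]*d2[0]
    return (a+b)/2,np.linalg.norm(a-b)
def down(yaw):  # tool x axis at yaw, z down
    c,s=np.cos(yaw),np.sin(yaw)
    return np.array([[c,s,0],[s,-c,0],[0,0,-1.]])
def rect(pts):
    (x,y),(w,h),a=cv2.minAreaRect(pts[:,:2].astype(np.float32)); a=np.radians(a)
    if w<h: w,h,a=h,w,a+np.pi/2
    return np.array([x,y]),w,h,(a+np.pi/2)%np.pi-np.pi/2
E
python3 - <<'E'
from h import *
c=viewer.read_camera("top");im=c["pixels"]
s=viewer.read_camera("side")["pixels"]
hsv=cv2.cvtColor(im,cv2.COLOR_BGR2HSV)
for p in [(277,220),(377,215),(378,255),(327,250),(327,235),(452,215),(446,255),(456,205),(445,265),(300,220),(350,215),(352,250),(237,161)]: print(p,hsv[p[1],p[0]])
a=cv2.resize(im[180:290,150:480],None,fx=2.4,fy=2.4,interpolation=cv2.INTER_CUBIC)
b=cv2.resize(s[170:345,220:380],None,fx=1.9,fy=1.9,interpolation=cv2.INTER_CUBIC)
out=np.zeros((600,800,3),np.uint8);out[:a.shape[0],:a.shape[1]]=a;out[265:265+b.shape[0],:b.shape[1]]=b
d=cv2.resize(im[185:285,425:475],None,fx=3.3,fy=3.3,interpolation=cv2.INTER_CUBIC);out[265:265+d.shape[0],400:400+d.shape[1]]=d
cv2.imwrite("pics/crop1.png",out)
E
```

```text
(277, 220) [ 28  28 255]
(377, 215) [ 27  33 255]
(378, 255) [ 18  80 191]
(327, 250) [110  19  81]
(327, 235) [110  13 122]
(452, 215) [ 26  42 254]
(446, 255) [ 13 120 134]
(456, 205) [ 27  33 255]
(445, 265) [ 17  94 222]
(300, 220) [ 9 64 64]
(350, 215) [ 11  62 136]
(352, 250) [14 51 65]
(237, 161) [ 20  72 247]
```

View pics/crop1.png

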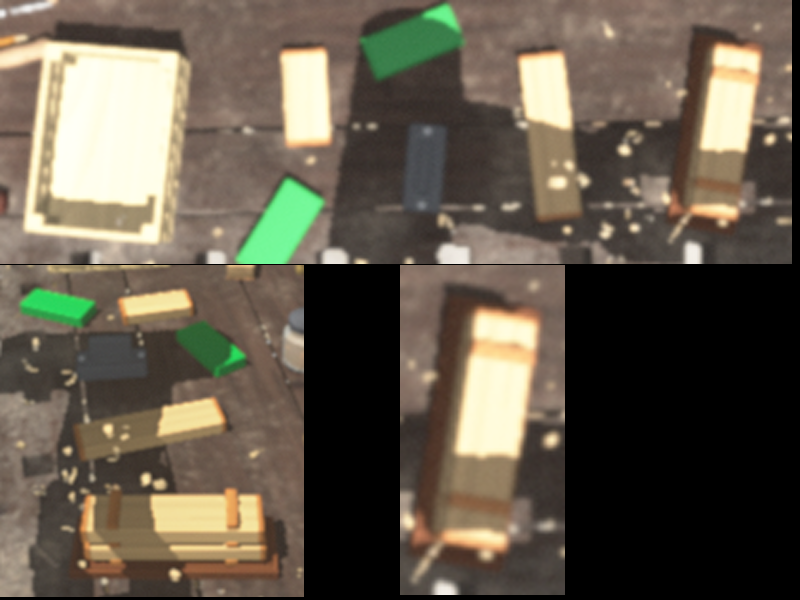

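The crop confirms the short blank: natural maple at (277,220), 110 mm-like, while both look-alikes are green. The long blank is partly in shadow. The two sticks show as darker bands at about (456,211) and (448,257) in the top view, and about (342,296) and (279,296) in the side view.

Run:
```python
from h import *
c=viewer.read_camera("top");im=c["pixels"];s=viewer.read_camera("side");si=s["pixels"]
def seg(img,x0,y0,x1,y1,f):
    r=cv2.resize(img[y0:y1,x0:x1],None,fx=4,fy=4,interpolation=cv2.INTER_CUBIC)
    m=f(cv2.cvtColor(r,cv2.COLOR_BGR2HSV).astype(int)).astype(np.uint8)*255
    m=cv2.morphologyEx(m,cv2.MORPH_OPEN,np.ones((9,9)))
    cs=sorted(cv2.findContours(m,cv2.RETR_EXTERNAL,cv2.CHAIN_APPROX_NONE)[0],key=cv2.contourArea)[::-1]
    return [(k[:,0]+.5)/4-.5+[x0,y0] for k in cs]
V=lambda t:(lambda h:h[...,2]>t)
for n,r,f,z in [("short",(258,190,296,250),V(165),20),("long",(360,190,396,282),V(150),20),("longb",(360,190,396,282),lambda h:(h[...,2]>120)&(h[...,0]<35)&(h[...,1]>20),20),
  ("weight",(312,225,342,275),lambda h:(h[...,0]>85)&(h[...,0]<130)&(h[...,1]>8),24),("crate",(158,190,232,288),V(170),70),
  ("pileTop",(432,190,475,280),V(120),85)]:
    k=seg(im,*r,f); 
    if k:
        q=rect(onplane(c,k[0],z)); print(n,np.round(q[0],1),round(q[1]),round(q[2]),round(q[3],3))
# sticks: saturation profile along pile axis
H=cv2.cvtColor(cv2.GaussianBlur(im,(3,3),0),cv2.COLOR_BGR2HSV)
for t in (-.35,.35,0):
  for nm,a,b in(("far",(457.5,200),(454.5,222)),("near",(449,246),(446.5,270))):
    row=[]
    for y in range(a[1],b[1]+1):
        x=int(round(a[0]+(b[0]-a[0])*(y-a[1])/(b[1]-a[1])+t*18)); row.append((y,x,int(H[y,x,0]),int(H[y,x,1]),int(H[y,x,2])))
    if t==0: print(nm,row)
Hs=cv2.cvtColor(si,cv2.COLOR_BGR2HSV)
for y in (292,296,300): print("side",y,[(x,*map(int,Hs[y,x,:])) for x in list(range(270,290))+list(range(332,352))])
for x in (278,342,310): print("sidecol",x,[(y,*map(int,Hs[y,x,:])) for y in range(284,326)])
```

```text
short [590.8 131.7] 115 58 0.043
long [ 558.5 -142. ] 163 62 0.01
longb [ 560.2 -143.1] 222 99 -0.028
weight [508.4  -2. ] 96 40 -0.097
crate [532.2 363.4] 239 197 -0.087
pileTop [ 527.8 -338.2] 225 91 -0.261
far [(200, 458, 15, 115, 222), (201, 457, 20, 83, 250), (202, 457, 24, 54, 254), (203, 457, 27, 39, 255), (204, 457, 27, 34, 255), (205, 457, 27, 34, 255), (206, 457, 26, 39, 255), (207, 457, 24, 55, 252), (208, 456, 20, 83, 249), (209, 456, 17, 106, 247), (210, 456, 17, 114, 250), (211, 456, 19, 111, 252), (212, 456, 20, 103, 253), (213, 456, 21, 84, 253), (214, 456, 24, 59, 254), (215, 455, 26, 40, 255), (216, 455, 27, 35, 255), (217, 455, 27, 34, 255), (218, 455, 27, 34, 255), (219, 455, 27, 35, 255), (220, 455, 27, 35, 255), (221, 455, 27, 36, 255), (222, 454, 27, 35, 255)]
near [(246, 449, 18, 87, 149), (247, 449, 18, 86, 148), (248, 449, 18, 87, 149), (249, 449, 18, 87, 149), (250, 449, 17, 89, 149), (251, 448, 17, 88, 147), (252, 448, 17, 88, 147), (253, 448, 17, 91, 145), (254, 448, 16, 101, 142), (255, 448, 14, 114, 137), (256, 448, 13, 125, 135), (257, 448, 13, 128, 13
[... 4764 characters left out ...]
218), (292, 23, 98, 244), (293, 23, 91, 244), (294, 23, 93, 242), (295, 22, 92, 240), (296, 23, 95, 239), (297, 23, 95, 240), (298, 23, 91, 242), (299, 23, 89, 243), (300, 23, 90, 243), (301, 23, 90, 243), (302, 23, 90, 243), (303, 23, 90, 242), (304, 23, 89, 242), (305, 24, 88, 243), (306, 24, 89, 243), (307, 23, 89, 243), (308, 23, 90, 243), (309, 23, 95, 242), (310, 18, 109, 218), (311, 18, 105, 182), (312, 18, 104, 176), (313, 18, 105, 177), (314, 18, 105, 178), (315, 18, 104, 166), (316, 18, 103, 146), (317, 18, 109, 182), (318, 19, 106, 235), (319, 19, 107, 232), (320, 18, 108, 187), (321, 18, 102, 145), (322, 18, 101, 134), (323, 18, 100, 132), (324, 18, 100, 123), (325, 16, 104, 96)]
```

Run:
```python
from h import *
c=viewer.read_camera("top");s=viewer.read_camera("side")
f,e1=tri(c,(456.5,210.8),s,(341.7,295.7));n,e2=tri(c,(447.6,257.2),s,(280,297.2))
print("far",f.round(1),e1,"near",n.round(1),e2,"mid",((f+n)/2).round(1),"len",np.linalg.norm(f-n),"yaw",np.arctan2(*(f-n)[[1,0]]))
k=np.array([(519,52),(563,50),(580,217),(537,220)])/2.4+[150,180]-.3
P=onplane(c,k,20);print("long",P[:,:2].round(1).tolist(),rect(P))
k=np.array([(46,42),(188,50),(163,242),(24,233)])/2.4+[150,180]-.3
P=onplane(c,k,70);print("crate",rect(P))
k=np.array([(282,47),(326,46),(331,145),(287,147)])/2.4+[150,180]-.3
print("short",rect(onplane(c,k,20)))
k=np.array([(412,125),(446,125),(440,211),(404,209)])/2.4+[150,180]-.3
print("weight",rect(onplane(c,k,24)))
# cross checks from side view
print("short side",tri(c,(277.2,220),s,(302,189)))
print(onplane(c,[(337,140),(237,161),(322,196),(266,275)],20).round())
# gross elevation check
print("pile yaw edges", [np.arctan2(*(b-a)[[1,0]]) for a,b in [onplane(c,np.array(q,float),80) for q in ([(425+96/3.3,185+270/3.3),(425+137/3.3,185+50/3.3)],)]])
```

```text
far [ 601.7 -348.2   73.5] 0.7358861205166268 near [ 480.5 -320.7   65. ] 1.2986574205614572 mid [ 541.1 -334.5   69.3] len 124.61650133683919 yaw -0.22251412708544197
long [[638.9, -113.3], [640.2, -163.9], [449.2, -176.9], [446.8, -128.2]] (array([ 544.02062988, -145.08532715]), 193.56985473632812, 50.55723571777344, np.float64(0.06824344883782074))
crate (array([541.29840088, 350.49713135]), 217.86166381835938, 162.22190856933594, np.float64(-0.0991268505143843))
short (array([593.14398193, 131.88117981]), 116.4286117553711, 50.92496871948242, np.float64(0.04063496132086297))
weight (array([508.97424316,  -2.86622429]), 98.3582992553711, 40.71908187866211, np.float64(-0.09042976534251235))
short side (array([592.2770981 , 132.03278307,  22.21633361]), np.float64(1.01542940089951))
[[814. -37.  20.]
 [761. 245.  20.]
 [656.   8.  20.]
 [442. 164.  20.]]
pile yaw edges [np.float64(-0.23372915101593747)]
```

Sizes fit (long 194×51, short 116×51, weight 98×41, sticks 124.6 mm apart), and the stick tops come out at about 69 mm. Now the short blank.

```bash
cat >> h.py <<'E'
def yawfor(p,yaw):
    "of the two equivalent half turns, the one nearest the present joints"
    q0=status.get_obs()["qpos"];best=None
    for k in(0,np.pi,-np.pi):
        q=planner.ik(p,down(yaw+k))
        if q is not None and (best is None or abs(q[5]-q0[5])<best[0]): best=(abs(q[5]-q0[5]),yaw+k)
    return down(best[1])
def show(t):
    o=status.get_obs();print(t,"t",round(o["time"],2),"p",np.round(o["position"],1),"F",np.round(o["force"],1),"open",round(o["opening"],1),"ff",np.round(o["finger_force"],1))
def grab(x,y,z,yaw,opening,grip,high=200):
    R=yawfor([x,y,high],yaw); arm.movep([x,y,high],R); claw.gripper_to(opening)
    arm.servo_line([x,y,z+40],rate=250); arm.servo_line([x,y,z],rate=80)
    claw.gripper_to(0,grip); show("gripped"); arm.servo_line([x,y,high],rate=200); show("lifted")
def feel(x,y,z0,zmin,thr=4):
    arm.servo_line([x,y,z0],rate=100); arm.pause(.3)
    b=np.mean([status.get_obs()["force"][2] for _ in range(3)]); z=z0
    while z>zmin:
        z-=1; arm.servo_line([x,y,z],rate=20)
        d=status.get_obs()["force"][2]-b
        if d>thr: break
    arm.pause(.15); show(f"felt z={z} d={d:.1f}, then {status.get_obs()['force'][2]-b:.1f}"); return z,d
E
python3 - <<'E'
from h import *
grab(593,131.5,22,0.041,80,40)
x,y=541,350.5
R=yawfor([x,y,200],-0.099);arm.movep([x,y,200],R)
arm.servo_line([x,y,45],rate=200);show("in")
claw.gripper_to(70);arm.servo_line([x,y,200],rate=250);show("out")
arm.pause(.2)
c=viewer.read_camera("top");s=viewer.read_camera("side")
a=cv2.resize(c["pixels"][170:300,140:480],(800,306));b=cv2.resize(s["pixels"][110:350,200:420],(267,291))
o=np.zeros((600,800,3),np.uint8);o[:306]=a;o[307:598,:267]=b;cv2.imwrite("pics/p2.png",o)
E
```

```text
gripped t 5.2 p [593.6 131.6  22.8] F [0.1 0.4 3.9] open 48.9 ff 42.7
lifted t 6.24 p [592.1 131.4 198.6] F [-0.1  0.9 -0.5] open 49.0 ff 42.3
in t 8.07 p [542.3 350.3  46.2] F [-1.  -0.  -0.9] open 49.0 ff 42.3
out t 9.18 p [540.2 350.2 198.7] F [ 0.2 -0.5 -1.4] open 70.2 ff 0.0
```

View pics/p2.png

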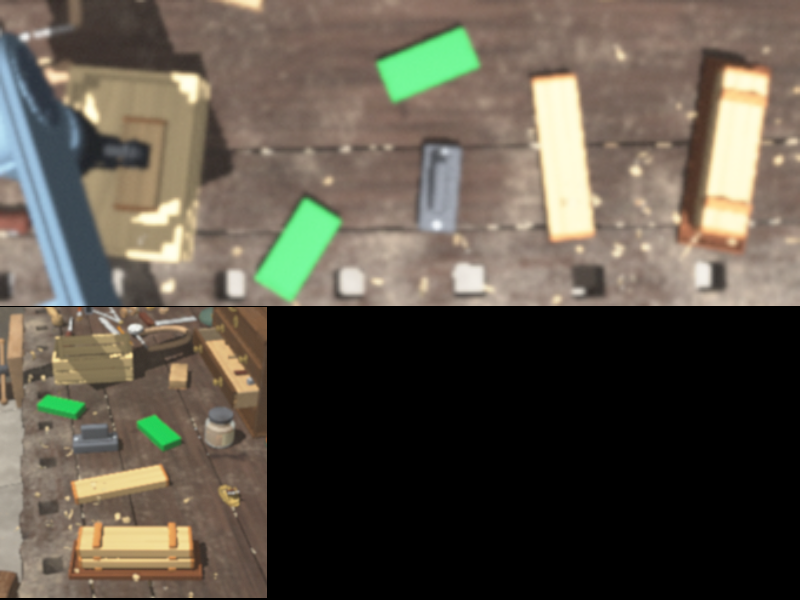

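The short blank lies in the crate (crop (140,165)) and the rest is now free of the arm's shadow, so I remeasure it with masks.

Run:
```python
from h import *
c=viewer.read_camera("top");s=viewer.read_camera("side")
def seg(cam,x0,y0,x1,y1,f,k=7):
    r=cv2.resize(cam["pixels"][y0:y1,x0:x1],None,fx=4,fy=4,interpolation=cv2.INTER_CUBIC)
    m=f(cv2.cvtColor(r,cv2.COLOR_BGR2HSV).astype(int)).astype(np.uint8)*255
    m=cv2.morphologyEx(m,cv2.MORPH_OPEN,np.ones((k,k)))
    cs=sorted(cv2.findContours(m,cv2.RETR_EXTERNAL,cv2.CHAIN_APPROX_NONE)[0],key=cv2.contourArea)[::-1]
    return [(q[:,0]+.5)/4-.5+[x0,y0] for q in cs]
k=seg(c,360,194,398,280,lambda h:h[...,2]>190,13);print("long",rect(onplane(c,k[0],20)))
k=seg(c,312,225,342,275,lambda h:(h[...,0]>85)&(h[...,0]<135)&(h[...,1]>15));print("weight",rect(onplane(c,k[0],24)))
k=seg(c,432,190,475,280,lambda h:(h[...,2]>200),13);print("piletop",rect(onplane(c,k[0],64)))
st=lambda cam,*r:[(lambda q:(np.round(q[0],1),np.round(q[1],1)))(cv2.minAreaRect(k.astype(np.float32))) for k in seg(cam,*r,lambda h:(h[...,2]>170)&(h[...,1]>SAT)&(h[...,0]<21),5)[:1]]
SAT=75;print("T",st(c,440,206,470,218),st(c,432,250,463,263))
SAT=125;print("S",st(s,330,282,352,312),st(s,268,282,292,312))
```

```text
long (array([ 541.89477539, -148.44821167]), 192.90382385253906, 62.2203483581543, np.float64(0.11237832397969827))
weight (array([508.86914062,  -1.00640678]), 95.7070541381836, 39.460426330566406, np.float64(-0.09423555569829034))
piletop (array([ 537.39660645, -335.556427  ]), 198.41470336914062, 53.870784759521484, np.float64(-0.19496349866003015))
T [(array([456. , 210.5]), array([20.5, 12. ]))] [(array([449.3, 255.4]), array([21.1, 12.9]))]
S [(array([341.7, 297.9]), array([21.4,  6.8]))] [(array([279.6, 297.7]), array([ 6.1, 20.5]))]
```

Run:
```python
from h import *
R=yawfor([543,-145.5,200],0.07)
arm.movep([543,150,230],yawfor([543,150,230],0))
grab(543,-145.5,22,0.07,80,45)
x,y=540,-334.5
arm.movep([x,y,200],yawfor([x,y,200],-0.217)); arm.pause(.3)
c=viewer.read_camera("side");o=c["pixels"][150:370,180:440]
cv2.imwrite("pics/p3.png",cv2.resize(o,None,fx=2,fy=2))
z,d=feel(x,y,112,78)
```

```text
gripped t 13.54 p [ 543.6 -145.7   22.8] F [-0.3  0.5  4.8] open 48.9 ff 47.8
lifted t 14.58 p [ 542.2 -145.1  198.6] F [-0.8  0.5 -1.4] open 49.0 ff 47.2
felt z=90 d=8.3, then 8.1 t 22.7 p [ 540.1 -334.6   91.3] F [-2.1  2.6  7.8] open 49.0 ff 48.2
```

View pics/p3.png

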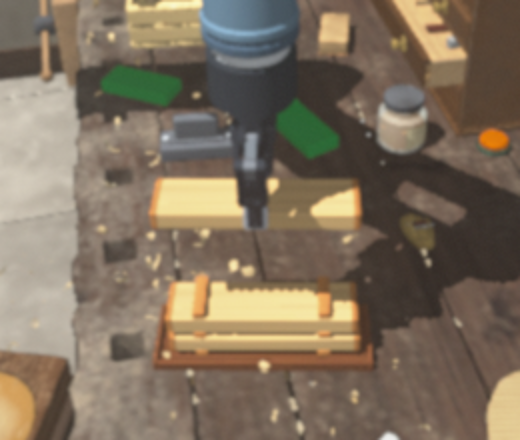

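The blank was held level above the stack (crop (255,200)), and contact came at z≈91, where 69+22 predicts it. Let go and check.

Run:
```python
from h import *
claw.gripper_to(75);show("rel")
arm.servo_line([540,-334.5,200],rate=200)
arm.movep([450,-100,300],yawfor([450,-100,300],-0.09))
c=viewer.read_camera("top");s=viewer.read_camera("side")
a=cv2.resize(c["pixels"][180:290,410:490],None,fx=5,fy=5,interpolation=cv2.INTER_CUBIC);b=cv2.resize(s["pixels"][250:350,240:390],None,fx=2.6,fy=2.6,interpolation=cv2.INTER_CUBIC)
o=np.zeros((550,800,3),np.uint8);o[:550,:400]=a;o[:260,400:790]=b;cv2.imwrite("pics/p4.png",o);show("")
```

```text
rel t 23.07 p [ 540.  -334.5   89.7] F [ 0.1 -0.3  0.1] open 75.0 ff 0.0
 t 24.93 p [ 450.4 -101.1  299.1] F [-0.1 -0.8  0.1] open 75.3 ff 0.0
```

View pics/p4.png

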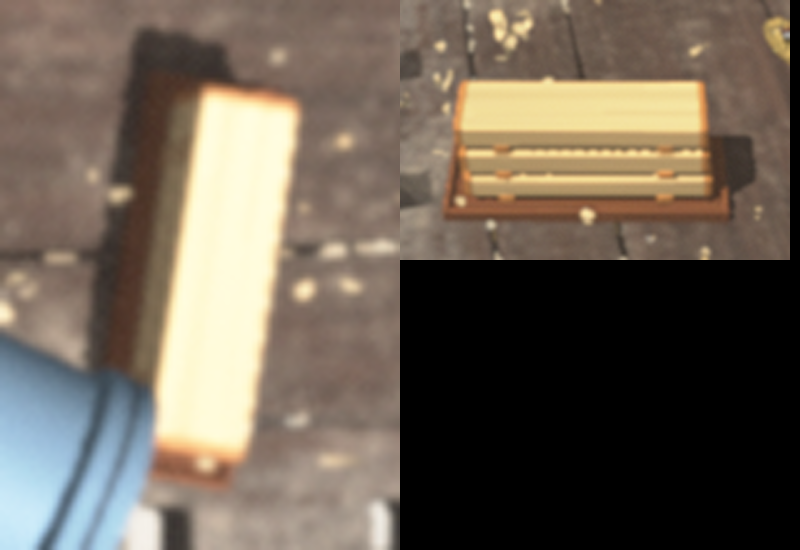

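The blank sits square and flat on the sticks: side crop (583,105), with its top running from (200,90) to (205,450) in the top crop. Next, the weight.

Run:
```python
from h import *
c=viewer.read_camera("top")
k=np.array([(201,88),(298,98),(246,458),(153,445)])/5+[410,180]-.4
print("placed",rect(onplane(c,k,89)))
grab(508.9,-1.9,47,-0.092,50,90,high=230)
x,y=540,-334.5
arm.movep([x,y,230],yawfor([x,y,230],-0.217)); arm.pause(.2)
s=viewer.read_camera("side");cv2.imwrite("pics/p5.png",cv2.resize(s["pixels"][120:360,200:430],None,fx=2,fy=2))
show("above")
```

```text
placed (array([ 539.9251709 , -336.92422485]), 191.42210388183594, 51.21866989135742, np.float64(-0.1797673683219836))
gripped t 27.73 p [509.4  -1.8  47.6] F [-0.   1.9  5.3] open 14.5 ff 87.8
lifted t 28.79 p [507.7  -1.7 228.2] F [ 0.   0.9 -6.9] open 14.7 ff 87.9
above t 30.31 p [ 540.5 -333.2  230.4] F [ 1.1  0.2 -5.9] open 14.4 ff 87.8
```

View pics/p5.png

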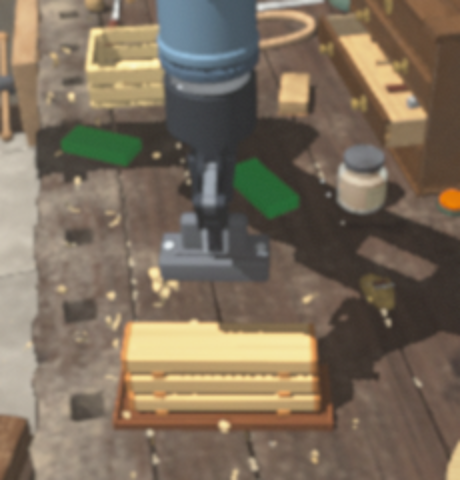

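The weight hangs level, gripped at the lug centre (crop (215,250)), and the placed blank measures within 3 mm of where I put it. Lower it.

Run:
```python
from h import *
x,y=540,-335
z,d=feel(x,y,152,120,3.5)
if d>3.5:
    claw.gripper_to(50);show("rel");arm.servo_line([x,y,230],rate=150);arm.movep([450,-50,300],yawfor([450,-50,300],-0.1))
arm.pause(.3)
c=viewer.read_camera("top");s=viewer.read_camera("side")
a=cv2.resize(c["pixels"][180:290,410:490],None,fx=5,fy=5,interpolation=cv2.INTER_CUBIC);b=cv2.resize(s["pixels"][110:350,200:400],None,fx=2,fy=2,interpolation=cv2.INTER_CUBIC)
o=np.zeros((550,800,3),np.uint8);o[:550,:400]=a;o[:480,400:800]=b;cv2.imwrite("pics/p6.png",o);show("")
```

```text
felt z=135 d=11.9, then 13.5 t 35.94 p [ 540.1 -335.1  136.1] F [-3.2  4.1  6.1] open 14.9 ff 89.7
rel t 36.38 p [ 540.1 -335.1  134.9] F [-0.2 -0.8  0.1] open 50.2 ff 0.0
 t 38.73 p [450.1 -50.4 299.7] F [-0.8  1.5  0.7] open 50.1 ff 0.0
```

View pics/p6.png

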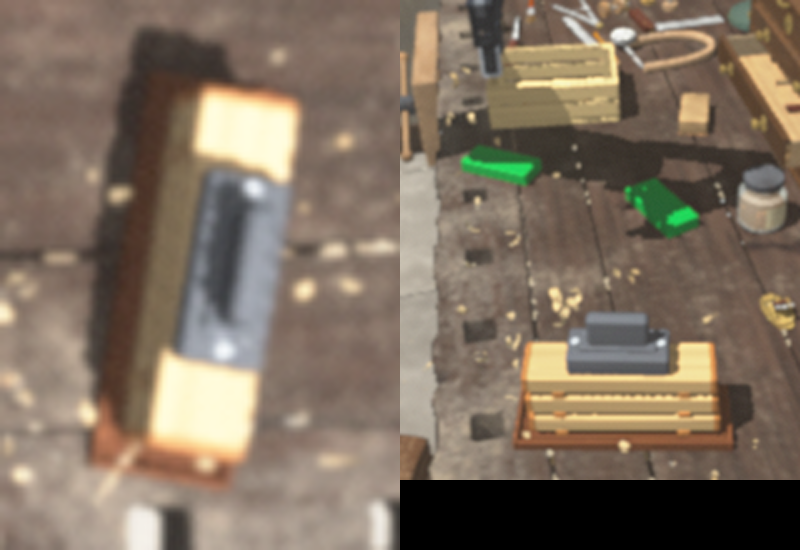

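The weight stands upright in the middle of the blank (top crop (235,268), and the small offset is parallax), and the bystanders are untouched.

```bash
python3 -c "
from bench import ticket
print(ticket.hand_in())"
```

```text
the job is handed in; nothing more can be done
None
```

The job is handed in at about 39 s on the robot's clock (limit 72 s): the short blank is in the crate, the long blank rests square on the spacer sticks with the weight on its middle, the bystanders look undisturbed, and the hand-in returned no verdict.

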